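# Show the hot tap's cartridge to the video-call camera

### The job

A plumber is on a video call about the kitchen tap: first swing the stiff-jointed camera arm until it points straight along the long foot of its stand and leave it there, then take the tap cartridge with the red band out of the blue tray and hold it up level in front of the camera, its black seal end facing the lens straight on, centred on the lens and 10 cm from it. Finish while still holding it there, keep it from touching the camera, and leave the other tap parts and the spanner where they are.

Things in the scene. Friction and masses are not known exactly. Their poses are not given: they have to be found in the camera images.
- tray: Blue open tray, 260 x 360 x 40 mm high, walls and floor 5 mm thick, fixed to the counter. Origin: centre of its underside; z up, y along its long side. The tap parts lie on its floor, 5 mm above the counter.
- hot: Tap cartridge with the RED band: lying eight-sided brass bar, 26 mm across flats, 45 long (14 at the stem end are red); on one end a black seal 22 dia, 7 long, on the other a steel stem 10 dia, 20 long; about 100 g. Seal starts towards the tray's -y, up to 63 degrees either way. Origin: mid-length of the bar, on its underside, 13 mm below the axis. x along it to the seal, z up as it starts.
- hot_seal (a point): Centre of the black seal's end face of the red-banded cartridge, 29.5 mm from hot's origin along its x, 13 mm up. Same axes as hot.
- hot_stem (a point): End of the red-banded cartridge's steel stem, -42.5 mm along hot's x, 13 mm up. Same axes as hot.
- cold: Tap cartridge of the same shape and size with a BLUE band, in the same tray: leave it. Axes as hot.
- aerator: Steel ring (tap aerator), 28 mm outside, 18 mm high, in the tray: leave it. Origin: centre of its underside.
- lever: Steel tap lever, lying, 22 x 102 mm and 22 mm high, in the tray on the robot's side: leave it.
- stand: Fixed stand of the camera: dark flat foot 260 x 80 x 12 mm with a yellow line along its top, and an upright post. Origin: on the counter below the post. x along the foot towards its long end (which reaches 210 mm from the post; the short end 50 mm), z up.
- cam_arm (a joint): Swing of the level camera arm about the post (vertical axis), rad. 0: the arm lies exactly above the foot, along the stand's x (the wanted pose); grows anticlockwise seen from above; range -1.5 to 1.5; starts at 0.6 to 1.15, towards the robot. Stiff: about 2 N at the camera moves it; it stays where it is left.
- lens (a point): Centre of the lens's front face, 161 mm from the post axis, 21 mm before the middle of the white camera box (30 mm deep, 90 wide, 45 high, underside 172 above the counter) on the end of the arm; 194.5 mm above the counter. x: the way the lens looks (along the arm, away from the post), z up. The seal face belongs at x = 0.10 m, y = 0, z = 0 of this frame.
- grip (a point): On the orange upright grip peg, 16 mm diameter and 45 mm high, on top of the camera box, right above its middle, 140 mm from the post axis: this point is 25 mm above the box's top and 20 mm below the peg's top, 242 mm above the counter. Meant for pinching from above to swing the arm.
- spanner: Steel spanner, 150 mm long, lying on the counter between tray and stand: leave it.
Not all that is in view belongs to the job. What is shaped like the hot but orange is not meant.

How it is judged:
On the way, in this order (a step that is already met when the one before it is completed fails the run):
1. the camera arm stands straight over its foot and is let go (value of joint cam_arm between -0.12 and 0.12 rad and contact force between cam_arm and the fingers below 0.1 N), for 0.2 s.
2. the red-banded cartridge is lifted clear of the tray by the fingers (height (world z) of hot above 0.08 m and contact force between hot and the fingers above 0.5 N), for 0.2 s.
At the end, for the whole second after the job is handed in: Red-banded cartridge held still in the fingers, touching neither camera nor tray: seal face 100 +-25 mm in front of the lens, within 20 mm of its axis sideways and in height, axis within 15 degrees of the lens axis, seal towards the lens; camera arm within 0.12 rad of straight and let go (all of step 1 and x of hot_seal in the frame of lens between 0.075 and 0.125 m and y of hot_seal in the frame of lens between -0.02 and 0.02 m and z of hot_seal in the frame of lens between -0.02 and 0.02 m and angle between the x axis of hot and the x axis of lens, either way round below 0.26 rad and x of hot_stem in the frame of lens above 0.13 m and height (world z) of hot above 0.12 m and contact force between hot and the fingers above 0.5 N and linear speed of hot below 0.03 m/s and contact force between hot and cam_arm below 0.05 N and contact force between hot and tray below 0.05 N); the arm keeps its last pose, push and grip.
It fails at once if the cartridge touches the camera (contact force between hot and cam_arm above 0.3 N).
It fails at once if another tap part in the tray is moved more than 30 mm (distance of any of cold, aerator, lever from where it was at the start of the episode above 0.03 m).
It fails at once if the spanner is moved more than 30 mm (distance of spanner from where it was at the start of the episode above 0.03 m).
It also fails if it takes over 54 s, if anything falls off the work surface, if the arm or the gripper's body presses on something with over 40 N, if the wrist force passes 120 N, or if a joint passes its speed limit or range.

### The arm

A 6-joint arm with a two-finger parallel gripper is mounted at the origin on the work surface. World frame = base frame: x ahead of the robot, y to its left, z up, the work surface at z = 0. Lengths are in m, angles in rad, forces in N, time in s.
With the tool pointing down it reaches from about 0.35 to 0.975 m from the base axis. Payload 4.9 kg.
Tool frame: the origin (TCP) lies at the very end of the fingers, on their centre line; the grasp point (between the pads) lies 19 mm behind it; z points along the fingers, y is the line along which they close (so a half turn about z gives the same grasp; the last joint's range is limited). The gripper opens to 85 mm and grips with 20 to 120 N. Pads are 22 mm wide; open, the fingers measure 114 mm over their backs; the gripper's body (76 mm by 85 mm) begins 54 mm behind the grasp point. The pads swing forward as they close: fully open they stand 13 mm farther back than shut.
Start: joints at [1.06, 0.053, 1.613, -0, 1.476, -0.119], TCP at [0.239, 0.578, 0.231] pointing down, gripper open.
Joint ranges: [-3.01, 3.01], [-1.01, 2.22], [0.06, 2.58], [-1.02, 4.17], [0.09, 2.62], [-3.14, 3.14]. Speed limits (rad/s): [2.57, 2.57, 3.14, 3.14, 3.14, 3.14].

### API

Orientations are given as a rotation vector (axis times angle).
In Python, from station import get_obs, get_image, get_calibration, finish_job gives the robot as it stands.
- The arm moves only by the tool servo_tool, never from a script. Its argument "increments" is a list of rows, each a list of 5 numbers: the opening, from 0 (shut) to 1 (fully open), then the shift along the tool's x, y, z in mm, then the turn about the tool's z in degrees. In form: [[jaw, tx, ty, tz, spin], ...]. A call has 1 to 12 rows; each row shifts and turns the commanded pose from where the row before left it, along the tool's axes as they then stand; what a row does not reach is not made up. A row lasts 1/8 s, in which the tool goes at most 62.5 mm and 10.7 degrees, less where a joint would pass 70% of its speed; a pose out of reach is approached as far as the arm can. A call is refused whole if a number of a shift passes 62.5 or a number of a turn 10.7, either way. A call with a gripper value outside its range is refused whole. The fingers move at their own pace and stop on an object; "force" is the grip in N (left out, the last holds). Time passes only in rows, so rows that do not move let the fingers close. It gives the time, the measured TCP pose, the force, the opening and the grip force at its end, in the units of the state.
- get_obs(): the state, without advancing time (a new reading comes with each control period).
- get_image(name): name is "scene" or "top" or "wrist"; returns the picture (480x640x3 uint8, red, green, blue); there is no depth.
- get_calibration(name): a dict with "fx", "fy", "cx", "cy" (pixels), "dist_coeffs" ([k1, k2, p1, p2, k3] as OpenCV has them; the pictures are not rectified), "R" (3x3) and "t" (3): a world point X has camera coordinates R X + t; the wrist camera has in their place "mount" (4x4, takes a point from camera to tool coordinates, whose origin is the TCP and whose axes are the flange's). Camera axes: x right, y down, z forward; pixel columns grow to the right and rows downward; lengths in m; the calibration is good to about 2 mm. A picture is of the moment at which its call begins: read the wrist's pose just before it. get_calibration takes no time and is no camera call.
- finish_job(): hands the job in; it is judged then, once.
The state is a dict: "t": time; "q": joint angles; "dq": joint speeds; "effort": joint torques, N m; "tool_pos": TCP position; "tool_rot": TCP orientation; "contact_force": force on the tool from outside, world axes, zero at the start; "wrist_torque": the same for the moment, N m; "opening": finger opening in m; "grip_force": force on a finger pad.
Only numpy, scipy, OpenCV 4.12 (cv2) and the standard library are available. Lean on these libraries where they do the work, as an engineer would, in place of code of your own. Each camera call takes 0.05 s, during which the arm holds its last target. There are 200 camera calls.

## Working session

There is one attempt and no reset: what is moved stays moved. The work goes in short steps, Python scripts to look and compute and a tool call to move; the robot and the scene stay as the last step left them, time stands still between calls to the robot, and variables do not carry over. Pictures are saved under pics/ and viewed, at most 10 in all, crops included, and the job is handed in when it is done.

Besides the shell and the picture viewer there is one more tool, called after ">>>" as name(argument=value, ...) on one line, values as JSON. servo_tool: Moves the arm, as the interface text tells. Its arguments: {"type":"object","properties":{"increments":{"type":"array"},"force":{"type":"number"}},"required":["increments"]}

```bash
ls; mkdir -p pics; cat > h.py <<'E'
import numpy as np, cv2
from station import *
from scipy.spatial.transform import Rotation as Rn
def cal(n):
    c=get_calibration(n); K=np.array([[c['fx'],0,c['cx']],[0,c['fy'],c['cy']],[0,0,1.]]); return c,K,np.array(c['dist_coeffs'],float)
def pose(n,obs=None):
    c,_,_=cal(n)
    if n=='wrist':
        M=np.array(c['mount']); T=np.eye(4); T[:3,:3]=Rn.from_rotvec(obs['tool_rot']).as_matrix(); T[:3,3]=obs['tool_pos']
        W=T@M; return W[:3,:3],W[:3,3]
    R=np.array(c['R']); return R.T,-R.T@np.array(c['t'])
def rays(n,px,obs=None):
    _,K,d=cal(n); p=cv2.undistortPoints(np.array(px,float).reshape(-1,1,2),K,d).reshape(-1,2)
    R,o=pose(n,obs); v=np.c_[p,np.ones(len(p))]@R.T; return o,v/np.linalg.norm(v,axis=1)[:,None]
def plane(n,px,z,obs=None):
    o,v=rays(n,px,obs); return o+v*((z-o[2])/v[:,2])[:,None]
def tri(*ors):
    A=0;b=0
    for o,v in ors:
        P=np.eye(3)-np.outer(v,v); A=A+P; b=b+P@o
    x=np.linalg.solve(A,b); return x,[np.linalg.norm((np.eye(3)-np.outer(v,v))@(x-o)) for o,v in ors]
def shot(n,f):
    o=get_obs(); im=get_image(n); b=cv2.cvtColor(im,cv2.COLOR_RGB2BGR); cv2.imwrite('pics/'+f,b); return o,b
E
python3 - <<'E'
from h import *
for n in('scene','top','wrist'):
    o,b=shot(n,n+'0.png'); c=get_calibration(n); print(n,c)
print(o)
E
```

```text
pics
scene {'fx': 512.9974439499264, 'fy': 512.9974439499264, 'cx': 317.2720889734233, 'cy': 238.50355331418885, 'dist_coeffs': array([0.04152029, 0.        , 0.        , 0.        , 0.        ]), 'R': array([[-0.82933022,  0.55834237,  0.02156813],
       [ 0.30399598,  0.48325304, -0.82100727],
       [-0.46882601, -0.67432952, -0.57051019]]), 't': array([0.39074171, 0.00815976, 1.4337597 ])}
top {'fx': 605.8576778682373, 'fy': 605.8576778682373, 'cx': 310.1193778740546, 'cy': 236.47500099024418, 'dist_coeffs': array([-0.03002232,  0.        ,  0.        ,  0.        ,  0.        ]), 'R': array([[ 0.01044335, -0.99988811, -0.01070983],
       [-0.98696494, -0.00858704, -0.16070615],
       [ 0.1605962 ,  0.01224854, -0.98694419]]), 't': array([-0.02048235,  0.49093987,  1.58289346])}
wrist {'fx': 426.88137012256243, 'fy': 426.88137012256243, 'cx': 318.04327697209044, 'cy': 235.82987079302728, 'dist_coeffs': array([-0.06227297,  0.        ,  0.        ,  0.        ,  0.        ]), 'mount': array([[ 8.31689556e-04, -9.44364508e-01, -3.28899656e-01,
         8.55196758e-02],
       [ 
[... 218 characters left out ...]
,
         1.00000000e+00]])}
{'t': 0.1, 'q': array([ 1.06003968e+00,  5.32936282e-02,  1.61413284e+00, -5.49356200e-06,
        1.47598441e+00, -1.18991367e-01]), 'dq': array([-0.000307  , -0.0018001 , -0.00217146,  0.00013401,  0.00312087,
        0.00051298]), 'effort': array([ 1.10450554e-03, -3.94901383e+01, -3.71363282e+01, -5.53265875e-05,
        3.90047848e-03, -5.37568411e-06]), 'tool_pos': array([0.2383636 , 0.57716707, 0.23019847]), 'tool_rot': array([-6.11346012e-01, -3.08096544e+00,  2.71780891e-03]), 'contact_force': array([ 0.49676075, -0.32919465, -0.69884014]), 'wrist_torque': array([ 0.00548642, -0.05082433,  0.05569579]), 'grip_force': 0.0, 'opening': 0.08518139359698301}
```

View pics/top0.png

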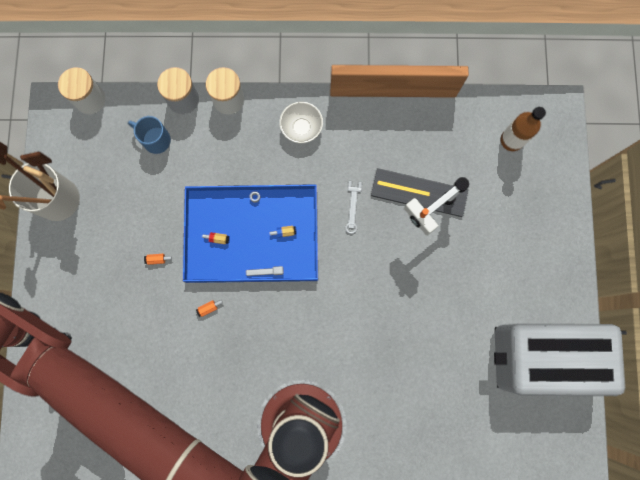

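View pics/scene0.png

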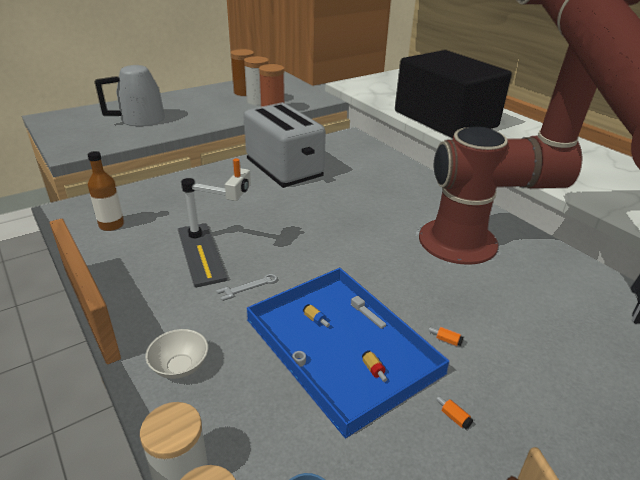

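The top view shows the red-banded cartridge at (216,239) in the tray with its seal to the right. The blue-banded one is at (284,231), and the orange decoys at (157,258) and (209,309) are outside the tray. The stand foot has its yellow line from (378,182) to (429,193), the post cap is at (462,184) and the orange peg at (424,212). The scene view shows the hot at (374,365), cold at (316,315), peg at (237,168) and post cap at (187,185).

The hot is the one at (216,239), because it has a red band and lies in the tray. I'll confirm it in a crop and measure.

```bash
python3 - <<'E'
from h import *
I={n:cv2.imread(f'pics/{n}0.png') for n in('top','scene')}
H={n:cv2.cvtColor(I[n],cv2.COLOR_BGR2HSV) for n in I}
def comp(n,lo,hi,box,mn=6):
    x0,y0,x1,y1=box; m=cv2.inRange(H[n],lo,hi); z=np.zeros_like(m); z[y0:y1,x0:x1]=m[y0:y1,x0:x1]
    k,l,s,c=cv2.connectedComponentsWithStats(z); i=1+np.argmax(s[1:,4]); ys,xs=np.nonzero(l==i)
    return np.c_[xs,ys].astype(float),s[i]
B={'peg':[((3,150,120),(16,255,255)),(405,195,445,230),(225,150,250,182)],
 'yel':[((20,120,120),(35,255,255)),(370,170,440,200),(190,235,220,285)],
 'cap':[((0,0,0),(179,255,50)),(450,172,475,197),(178,176,200,196)],
 'red':[((0,150,80),(4,255,255)),(195,225,235,250),(355,340,395,390)],
 'brass':[((15,100,100),(30,255,255)),(195,225,235,250),(355,340,395,390)],
 'foot':[((0,0,0),(179,90,75)),(365,165,475,220),(175,220,230,290)]}
P={}
for k,(r,bt,bs) in B.items():
    for n,bx in(('top',bt),('scene',bs)):
        p,s=comp(n,*r,bx); P[k,n]=p; print(k,n,p.mean(0).round(1),s)
for k in('peg','cap','red','brass'):
    R=[]
    for n in I:
        o,v=rays(n,[P[k,n].mean(0)]); R.append((o,v[0]))
    x,e=tri(*R); print(k,x.round(4),np.round(e,4))
for n in I:
    w=plane(n,P['yel',n],0.012)[:,:2]; c=w.mean(0); u=np.linalg.svd(w-c)[2][0]; u*=np.sign(u[1]); t=(w-c)@u
    print('yel',n,c.round(4),u.round(3),np.degrees(np.arctan2(u[1],u[0])).round(2),(c+u*t.min()).round(3),(c+u*t.max()).round(3))
    w=plane(n,P['foot',n],0.012)[:,:2]; print('foot',cv2.minAreaRect(w.astype(np.float32)))
a=cv2.resize(I['top'][180:290,180:325],None,fx=3.6,fy=3.6,interpolation=2)
b=cv2.resize(I['top'][165:240,365:475],None,fx=3.6,fy=3.6,interpolation=2)
o=np.zeros((max(a.shape[0],b.shape[0]),800,3),np.uint8);o[:a.shape[0],:400]=a[:,:400];o[:b.shape[0],400:400+b.shape[1]]=b[:,:400]
cv2.imwrite('pics/crop1.png',o)
E
```

```text
peg top [423.9 212.3] [421 208   7   9  38]
peg scene [236.  167.4] [233 159   7  18  85]
yel top [403.3 187.9] [378 181  52  15 197]
yel scene [203.9 261.2] [197 245  15  33 156]
cap top [461.7 184.2] [455 178  13  14 122]
cap scene [187.4 184.6] [182 178  12  14 141]
red top [211.4 237.1] [210 234   4   8  23]
red scene [377.1 369.2] [371 363  14  14 112]
brass top [219.7 238.3] [214 234  13  10 105]
brass scene [370.  359.5] [363 352  18  18 172]
foot top [461.6 184.3] [454 178  15  15 152]
foot scene [201.2 235.3] [187 224  32  31 237]
peg [ 0.5196 -0.2864  0.243 ] [0.0019 0.0019]
cap [ 0.6076 -0.3954  0.1698] [0.0026 0.0026]
red [0.4923 0.2497 0.0225] [0.0036 0.0036]
brass [0.4897 0.2255 0.026 ] [0.0048 0.0048]
yel top [ 0.6337 -0.2709] [0.224 0.975] 77.05 [ 0.618 -0.341] [ 0.65  -0.201]
foot ((0.6453404426574707, -0.4325638711452484), (0.03495938703417778, 0.03885205462574959), 45.05297088623047)
yel scene [ 0.6352 -0.277 ] [0.224 0.975] 77.04 [ 0.618 -0.351] [ 0.651 -0.208]
foot ((0.602517306804657, -0.3696931004524231), (0.15309374034404755, 0.06036731228232384), 76.97136688232422)
```

View pics/crop1.png

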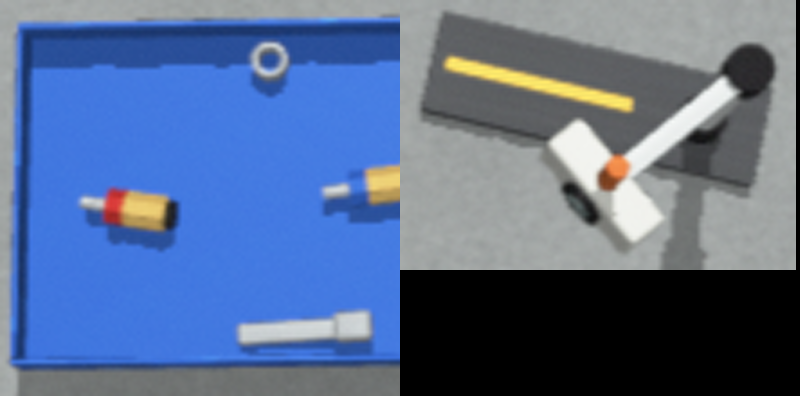

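The crop confirms the hot: red band next to the stem on the left, brass body, black seal on the right. The peg is 140 mm from the post cap and sits at height 0.243, both as described. The arm is at about 0.905 rad. I'll turn and travel to above the peg.

>>> servo_tool(increments=[[1,0,0,-23,9.5],[1,0,0,-23,9.5],[1,0,0,-24,9.5],[1,-42,-16,0,0],[1,-42,-16,0,0],[1,-42,-16,0,0],[1,-42,-16,0,0],[1,-42,-16,0,0],[1,-42,-16,0,0],[1,-42,-16,0,0],[1,-42,-16,0,0],[1,-42,-16,0,0]])

```text
t: 1.65
tool_pos: [0.365, 0.192, 0.3011]
tool_rot: [1.351, 2.836, 0.0]
contact_force: [1.2, -0.3, -0.4]
opening: 0.0856
grip_force: 0.0
```

>>> servo_tool(increments=[[1,-42,-16,0,0],[1,-42,-16,0,0],[1,-42,-16,0,0],[1,-42,-16,0,0],[1,-42,-16,0,0],[1,-42,-16,0,0],[1,-42,-16,0,0],[1,-42,-16,0,0],[1,-30,-12,0,0],[1,0,0,0,0]])

```text
t: 2.9
tool_pos: [0.4867, -0.1806, 0.3004]
tool_rot: [-1.354, -2.833, -0.0]
contact_force: [-0.2, 0.6, 0.1]
opening: 0.0853
grip_force: 0.0
```

```bash
cat >> h.py <<'E'
def go(x,y,z,head):
    o=get_obs(); R=Rn.from_rotvec(o['tool_rot']).as_matrix(); p=np.array(o['tool_pos'])
    h=np.degrees(np.arctan2(R[1,1],R[0,1])); sp=(h-head+180)%360-180
    print('t',o['t'],'pos',p.round(4),'head',h.round(1),'tilt',R[:,2].round(3),'need mm',(1000*R.T@(np.array([x,y,z])-p)).round(1),'spin',round(sp,1))
E
python3 - <<'E'
from h import *
o,b=shot('wrist','w1.png'); go(.5196,-.2864,.228,38.9)
m=cv2.inRange(cv2.cvtColor(b,cv2.COLOR_BGR2HSV),(3,150,100),(16,255,255)); k,l,s,c=cv2.connectedComponentsWithStats(m)
for i in range(1,k):
    if s[i,4]>50: print(s[i],c[i],plane('wrist',[c[i]],.25,o))
E
```

```text
t 2.95 pos [ 0.4866 -0.1795  0.3006] head 39.0 tilt [-0.001  0.001 -1.   ] need mm [-104.   -41.5   72.5] spin 0.1
[610 366  30  37 219] [627.46118721 383.0913242 ] [[ 0.66998058 -0.12402143  0.25      ]]
[582 377  29  24  86] [595.11627907 389.76744186] [[ 0.65776279 -0.13890528  0.25      ]]
[ 230  388   36   72 1683] [247.92988711 424.32976827] [[ 0.51633563 -0.28110799  0.25      ]]
```

>>> servo_tool(increments=[[1,-30,-12,0,0],[1,-35,-14,0,0],[1,-30,-12,0,0],[1,-7,-2,0,0],[1,0,0,0,0]])

```text
t: 3.58
tool_pos: [0.52, -0.2825, 0.3012]
tool_rot: [-1.35, -2.836, -0.001]
contact_force: [-0.1, 0.1, 0.1]
opening: 0.0853
grip_force: 0.0
```

```bash
python3 - <<'E'
from h import *
o,b=shot('wrist','w2.png'); go(.5196,-.2864,.228,38.9)
m=cv2.inRange(cv2.cvtColor(b,cv2.COLOR_BGR2HSV),(3,150,100),(16,255,255)); k,l,s,c=cv2.connectedComponentsWithStats(m)
i=1+np.argmax(s[1:,4]); print(s[i],c[i]); R=[tuple((a,v[0])) for a,v in(rays('wrist',[c[i]],o),rays('top',[[423.9,212.3]]),rays('scene',[[236,167.4]]))]
print(tri(*R),tri(*R[1:]))
E
```

```text
t 3.625 pos [ 0.52   -0.2822  0.3013] head 39.1 tilt [-0.     0.001 -1.   ] need mm [-3.1 -2.9 73.3] spin 0.2
[ 294  242   33   59 1558] [310.27150193 271.92618742]
(array([ 0.51960888, -0.28697914,  0.24293485]), [np.float64(0.0008926386409469948), np.float64(0.0023505887873398828), np.float64(0.0017037145885609253)]) (array([ 0.51965553, -0.28632488,  0.24296644]), [np.float64(0.0019874581267494656), np.float64(0.0019874581267495333)])
```

View pics/w2.png

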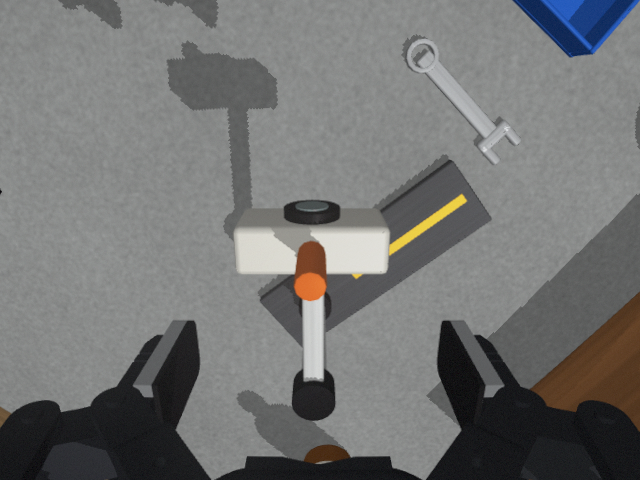

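The wrist view shows the peg top at (310,285), centred between the fingers, with the camera box below it and the spanner well away at (460,95). I'll descend and pinch.

>>> servo_tool(increments=[[1,-4,-3,25,0],[1,0,0,25,0],[1,0,0,23,0],[0.5,0,0,0,0],[0.1,0,0,0,0],[0.1,0,0,0,0],[0.1,0,0,0,0],[0.1,0,0,0,0]], force=30)

```text
t: 4.62
tool_pos: [0.5206, -0.2888, 0.2298]
tool_rot: [1.35, 2.835, -0.0]
contact_force: [0.2, 0.7, 4.3]
opening: 0.0153
grip_force: 29.3
```

```bash
python3 - <<'E'
from h import *
o=get_obs();print(o['opening'],o['grip_force'],o['contact_force']); go(.5196,-.2864,.228,38.9)
E
```

```text
0.015288993501435512 29.331945776939392 [0.2328576  0.73216358 4.34693138]
t 4.625 pos [ 0.5206 -0.2888  0.2298] head 39.1 tilt [ 0.002 -0.001 -1.   ] need mm [2.5 0.7 1.8] spin 0.2
```

>>> servo_tool(increments=[[0.1,-0.4,10.5,0,4.3],[0.1,-0.4,10.5,0,4.4],[0.1,-0.4,10.5,0,4.3],[0.1,-0.4,10.5,0,4.4],[0.1,-0.4,10.5,0,4.3],[0.1,-0.4,10.5,0,4.4],[0.1,-0.4,10.5,0,4.3],[0.1,-0.4,10.5,0,4.4],[0.1,-0.4,10.5,0,4.3],[0.1,-0.4,10.5,0,4.4],[0.1,-0.4,10.5,0,4.3],[0.1,-0.4,10.5,0,4.4]])

```text
t: 6.12
tool_pos: [0.6395, -0.2615, 0.2298]
tool_rot: [2.462, 1.949, 0.0]
contact_force: [-2.1, -0.9, 5.4]
opening: 0.0151
grip_force: 29.5
```

>>> servo_tool(increments=[[0.1,0,0,0,0],[0.1,0,0,0,0]])

```text
t: 6.38
tool_pos: [0.6397, -0.2616, 0.2298]
tool_rot: [2.458, 1.952, 0.002]
contact_force: [2.0, 0.0, 5.3]
opening: 0.0153
grip_force: 29.6
```

```bash
python3 - <<'E'
from h import *
o=get_obs();print(o['opening'],o['grip_force'],o['contact_force']); go(.639,-.259,.23,-12.95)
p=o['tool_pos'][:2]-np.array([.6076,-.3954]); print(np.hypot(*p),np.degrees(np.arctan2(p[1],p[0]))-77.05)
E
```

```text
0.015339607170930658 29.579113125801086 [1.97677669 0.02051537 5.26197332]
t 6.375 pos [ 0.6397 -0.2616  0.2298] head -13.1 tilt [ 0.003 -0.001 -1.   ] need mm [ 2.3 -1.3 -0.2] spin -0.1
0.13762447156928811 -0.532861476674654
```

>>> servo_tool(increments=[[0.6,0,0,0,0],[1,0,0,0,0],[1,0,0,0,0],[1,0,0,-20,0],[1,0,0,-25,0],[1,0,0,-25,0]])

```text
t: 7.12
tool_pos: [0.6391, -0.2613, 0.3008]
tool_rot: [2.46, 1.952, 0.001]
contact_force: [0.1, -0.3, -0.3]
opening: 0.0853
grip_force: 0.0
```

>>> servo_tool(increments=[[1,38,-22,0,0],[1,38,-22,0,0],[1,38,-22,0,0],[1,38,-22,0,0],[1,38,-22,0,0],[1,38,-22,0,0],[1,38,-22,0,0],[1,38,-22,0,0],[1,38,-22,0,0],[1,38,-22,0,0],[1,38,-22,0,0],[1,32,-16,0,0]])

```text
t: 8.62
tool_pos: [0.4897, 0.2374, 0.3004]
tool_rot: [2.46, 1.953, 0.004]
contact_force: [0.1, -0.8, -0.2]
opening: 0.0854
grip_force: 0.0
```

>>> servo_tool(increments=[[1,0,0,0,0],[1,0,0,0,0]])

```text
t: 8.88
tool_pos: [0.4904, 0.2354, 0.2994]
tool_rot: [2.46, 1.952, 0.002]
contact_force: [-0.1, 0.0, 0.1]
opening: 0.0856
grip_force: 0.0
```

```bash
python3 - <<'E'
from h import *
go(.491,.235,.3,0)
o,w=shot('wrist','w3.png'); _,t=shot('top','t3.png'); _,s=shot('scene','s3.png')
R=[]
for n,im,bx in(('top',t,(360,170,440,230)),('scene',s,(180,150,250,230))):
    m=cv2.inRange(cv2.cvtColor(im,cv2.COLOR_BGR2HSV),(3,150,110),(16,255,255)); z=m*0; x0,y0,x1,y1=bx; z[y0:y1,x0:x1]=m[y0:y1,x0:x1]
    k,l,st,c=cv2.connectedComponentsWithStats(z); i=1+np.argmax(st[1:,4]); print(n,st[i],c[i]); a,v=rays(n,[c[i]]); R.append((a,v[0]))
x,e=tri(*R); print(x,e); d=x[:2]-[.6076,-.3954]; print(np.hypot(*d),np.degrees(np.arctan2(d[1],d[0])))
E
```

```text
t 8.875 pos [0.4904 0.2354 0.2994] head -13.1 tilt [ 0.001 -0.    -1.   ] need mm [-0.3  0.7 -0.6] spin -13.1Traceback (most recent call last):
  File "<stdin>", line 7, in <module>
    return _wrapfunc(a, 'argmax', axis=axis, out=out, **kwds)
    return bound(*args, **kwds)
ValueError: attempt to get argmax of an empty sequence
```

View pics/w3.png

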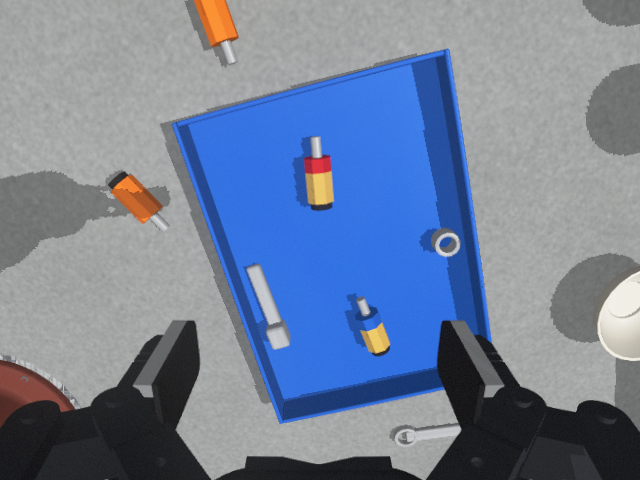

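View pics/t3.png

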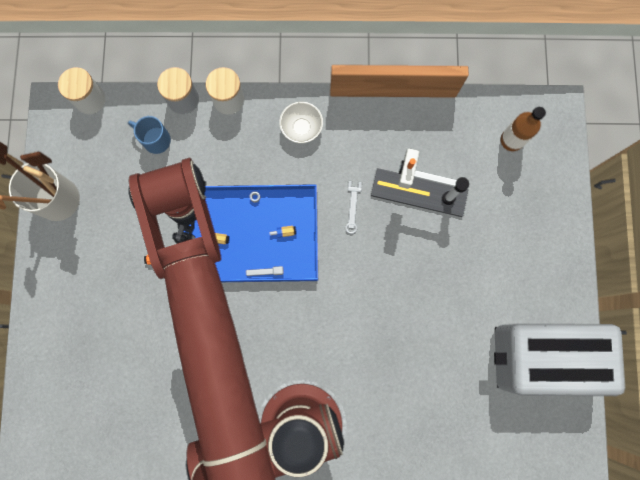

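The wrist view shows the hot with its stem at (316,140), red band (318,163) and seal (320,207), and the cold at (373,330). The top view shows the camera arm now lying along the foot, peg at (411,162). Next I measure both.

```bash
cat > m.py <<'E'
from h import *
def axis(b,n,z,o=None,roi=(0,0,640,480)):
    # pixels of brass+red of the hot -> axis points on plane z
    H=cv2.cvtColor(b,cv2.COLOR_BGR2HSV); x0,y0,x1,y1=roi
    out={}
    for k,ms in {'red':[((0,130,70),(4,255,255)),((174,130,70),(179,255,255))],'brass':[((15,90,90),(32,255,255))]}.items():
        m=sum(cv2.inRange(H,*r) for r in ms); q=m*0; q[y0:y1,x0:x1]=m[y0:y1,x0:x1]
        kk,l,s,c=cv2.connectedComponentsWithStats(q); i=1+np.argmax(s[1:,4]); ys,xs=np.nonzero(l==i); out[k]=np.c_[xs,ys].astype(float)
    return out
E
python3 - <<'E'
from m import *
o=get_obs(); w=cv2.imread('pics/w3.png')
go(.4904,.2354,.3,0)
P=axis(w,'wrist',.018,o,(290,130,350,220)); 
for k in P: print(k,P[k].min(0),P[k].max(0),P[k].mean(0),plane('wrist',[P[k].mean(0)],.018,o))
allp=np.vstack(list(P.values())); r=cv2.minAreaRect(allp.astype(np.float32)); print(r)
X=plane('wrist',allp,.018,o)[:,:2]; c=X.mean(0); u=np.linalg.svd(X-c)[2][0]; u*=-np.sign(u[1]); tt=(X-c)@u
print('axis deg',np.degrees(np.arctan2(u[1],u[0])),'mid',c+u*(tt.min()+tt.max())/2,'len',np.ptp(tt))
t0=cv2.imread('pics/top0.png'); s0=cv2.imread('pics/scene0.png')
Q={'top':axis(t0,'top',0,None,(195,225,235,250)),'scene':axis(s0,'scene',0,None,(355,340,395,390))}
def mid(A): r=cv2.minAreaRect(np.vstack(list(A.values())).astype(np.float32)); return r[0]
R=[(a,v[0]) for a,v in(rays('wrist',[mid(P)],o),rays('top',[mid(Q['top'])]),rays('scene',[mid(Q['scene'])]))]
print('mids',tri(*R),tri(R[0],R[2]),tri(R[0],R[1]))
x=plane('top',[[411,162.5]],.245)[0]; d=x[:2]-[.6076,-.3954]; print('peg',x,np.hypot(*d),np.degrees(np.arctan2(d[1],d[0])))
s=cv2.imread('pics/s3.png'); cv2.imwrite('pics/s3c.png',cv2.resize(s[130:300,150:400],None,fx=3,fy=3))
E
```

```text
t 9.025 pos [0.4905 0.2348 0.2987] head -13.2 tilt [ 0. -0. -1.] need mm [ 0.6 -0.2 -1.3] spin -13.2
red [305. 157.] [330. 173.] [317.46814404 165.09972299] [[0.49275401 0.24744643 0.018     ]]
brass [306. 172.] [332. 204.] [319.40184453 188.27931489] [[0.48927293 0.22405002 0.018     ]]
((318.7786865234375, 181.06558227539062), (46.80698013305664, 24.897327423095703), 84.80557250976562)
axis deg -98.31477356059601 mid [0.49031423 0.23105633] len 0.047927137943959607
mids (array([0.49039614, 0.2335575 , 0.02289084]), [np.float64(0.0011280729424346532), np.float64(0.0036359032198220584), np.float64(0.002765933693525422)]) (array([0.49092989, 0.2313066 , 0.02060956]), [np.float64(0.0007900547212223295), np.float64(0.0007900547212222274)]) (array([0.48901754, 0.23449446, 0.02812994]), [np.float64(0.0020406672633705367), np.float64(0.0020406672633706295)])
peg [ 0.63819259 -0.25662422  0.245     ] 0.14210779116758093 77.56820183291241
```

View pics/s3c.png

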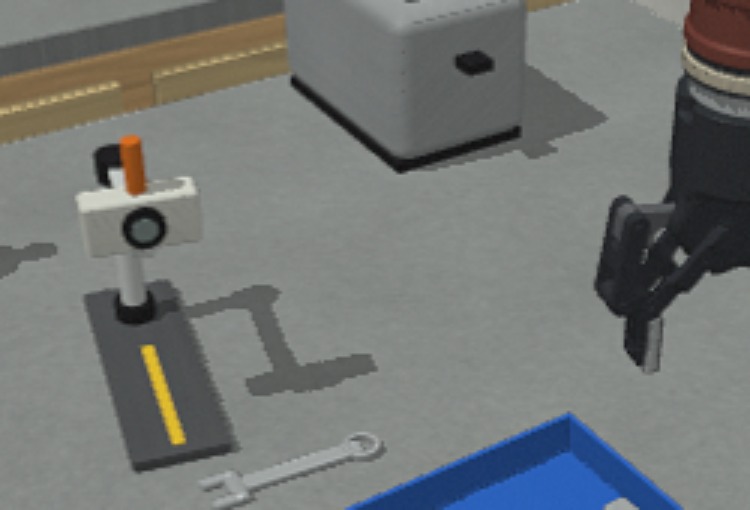

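The enlarged crop shows the camera facing straight along the yellow line, with the fingers well away and the spanner untouched. The hot's mid is at (0.4905, 0.232), its axis heads -98.3° and its height from two views is about 0.02. I'll descend to grasp it.

>>> servo_tool(increments=[[1,-2.7,0.6,40,-4.8],[1,0,0,50,0],[1,0,0,50,0],[1,0,0,50,0],[1,0,0,40,0],[1,0,0,25,0],[1,0,0,10,0],[1,0,0,0,0]])

```text
t: 10.02
tool_pos: [0.4902, 0.2325, 0.0332]
tool_rot: [-2.378, -2.053, 0.001]
contact_force: [-0.1, -0.2, 1.0]
opening: 0.0856
grip_force: 0.0
```

```bash
python3 - <<'E'
from m import *
go(.4905,.232,.009,-8.3)
o,w=shot('wrist','w4.png'); P=axis(w,'wrist',0,o)
for k in P: print(k,len(P[k]),P[k].mean(0),plane('wrist',[P[k].mean(0)],.018,o))
E
```

```text
t 10.025 pos [0.4902 0.2325 0.0332] head -8.4 tilt [-0.001 -0.    -1.   ] need mm [-0.4  0.4 24.2] spin -0.1
red 2700 [318.64962963 274.37518519] [[0.49198887 0.24623993 0.018     ]]
brass 4223 [319.62846318 329.79540611] [[0.48865026 0.22052454 0.018     ]]
```

>>> servo_tool(increments=[[1,-1,0,14,0],[1,0,0,10,0],[0.6,0,0,0,0],[0.2,0,0,0,0],[0.15,0,0,0,0],[0.15,0,0,0,0],[0.15,0,0,0,0],[0.15,0,0,0,0]], force=40)

```text
t: 11.08
tool_pos: [0.4904, 0.2322, 0.0099]
tool_rot: [2.377, 2.054, 0.002]
contact_force: [1.4, -0.1, 3.2]
opening: 0.0252
grip_force: 40.5
```

>>> servo_tool(increments=[[0.15,0,0,-10,0],[0.15,0,0,-20,0],[0.15,0,0,-40,0],[0.15,0,0,-50,0],[0.15,0,0,-50,0],[0.15,0,0,-40,0],[0.15,0,0,0,0],[0.15,0,0,0,0]])

```text
t: 12.08
tool_pos: [0.489, 0.2317, 0.2179]
tool_rot: [-2.377, -2.053, 0.003]
contact_force: [-0.5, 0.1, -1.7]
opening: 0.0251
grip_force: 40.1
```

```bash
python3 - <<'E'
from m import *
o,w=shot('wrist','w5.png'); go(.6727,-.1122,.2095,-12.95); print(o['opening'],o['grip_force'])
R=Rn.from_rotvec(o['tool_rot']).as_matrix(); p=np.array(o['tool_pos'])
P=axis(w,'wrist',0,o)
z=p[2]+.009
for k in P:
    print(k,len(P[k]),P[k].min(0),P[k].max(0),((plane('wrist',[P[k].mean(0)],z,o)-p)@R*1000).round(1))
E
```

```text
t 12.125 pos [0.4886 0.2316 0.217 ] head -8.3 tilt [-0.004 -0.001 -1.   ] need mm [-313.4  232.     7.2] spin 4.6
0.025104582036068575 40.1337589330069
red 3865 [280. 263.] [356. 330.] [[14.7 -0.4 -9. ]]
brass 5305 [282. 320.] [354. 406.] [[-12.2  -0.5  -9. ]]
```

View pics/w5.png

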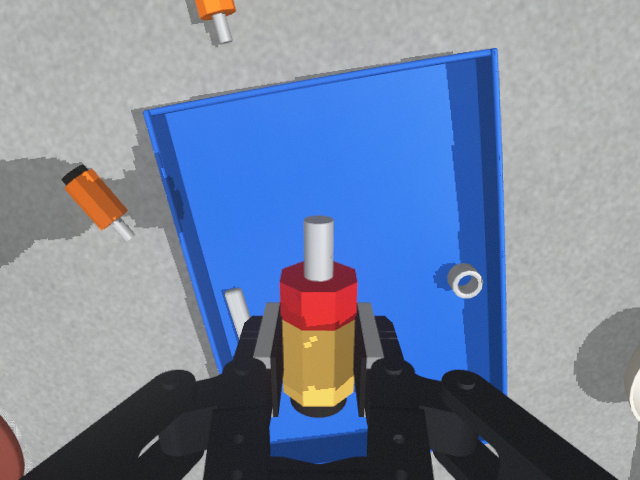

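The cartridge is held firmly between the pads, stem end at (318,218), seal towards the camera stand. I'll carry it across, turn it 4.6° and lower it.

>>> servo_tool(increments=[[0.15,-15,11,0,0],[0.15,-28,21,0,0],[0.15,-28,21,0,0],[0.15,-28,21,0,0],[0.15,-28,21,0,0],[0.15,-28,21,0,0],[0.15,-28,21,0,0],[0.15,-28,21,0,0],[0.15,-28,21,0,0],[0.15,-28,21,0,0],[0.15,-28,21,0,0],[0.15,-16,11,0,0]])

```text
t: 13.62
tool_pos: [0.674, -0.1119, 0.2174]
tool_rot: [-2.378, -2.05, 0.003]
contact_force: [-0.0, 0.3, -1.7]
opening: 0.0248
grip_force: 40.1
```

>>> servo_tool(increments=[[0.15,0,0,10,2.3],[0.15,0,0,10,2.3],[0.15,0,0,11,0],[0.15,0,0,0,0],[0.15,0,0,0,0]])

```text
t: 14.25
tool_pos: [0.6743, -0.1093, 0.1885]
tool_rot: [2.457, 1.957, 0.0]
contact_force: [-0.0, -0.4, -0.5]
opening: 0.0254
grip_force: 40.1
```

```bash
python3 - <<'E'
from m import *
go(.673,-.110,.1864,-12.95); print(get_obs()['grip_force'])
_,s=shot('scene','s6.png'); _,t=shot('top','t6.png')
a=cv2.resize(s[130:290,160:360],None,fx=3,fy=3); b=cv2.resize(t[130:230,320:480],None,fx=2.5,fy=2.5)[:,:200*2]
cv2.imwrite('pics/c6.png',np.vstack([a,cv2.copyMakeBorder(b[:120],0,0,0,a.shape[1]-b.shape[1],0)])); cv2.imwrite('pics/s6c.png',cv2.resize(s[130:290,160:360],None,fx=3.7,fy=3.7))
P=axis(s,'scene',0,None,(190,150,330,280)) 
for k in P: print(k,len(P[k]),P[k].min(0),P[k].max(0),P[k].mean(0))
E
```

```text
t 14.25 pos [ 0.6743 -0.1093  0.1885] head -12.9 tilt [ 0. -0. -1.] need mm [-0.9 -1.1  2.1] spin 0.0
40.12513174326159
red 111 [204. 235.] [217. 248.] [210.55855856 240.11711712]
brass 184 [197. 245.] [211. 277.] [203.89673913 261.38043478]
```

View pics/s6c.png

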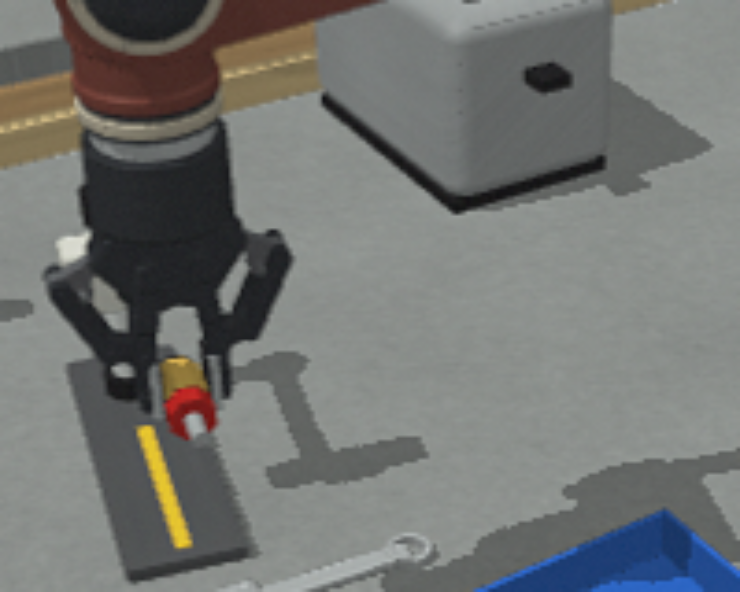

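The crop shows the cartridge held along the lens line above the foot, with the stem tip towards the viewer at about (214,247) in scene pixels. I'll check its pitch from the scene and wrist views.

>>> servo_tool(increments=[[0.15,-0.9,-1.1,2,0],[0.15,0,0,0,0],[0.15,0,0,0,0]])

```text
t: 14.72
tool_pos: [0.673, -0.11, 0.1864]
tool_rot: [2.458, 1.957, 0.0]
contact_force: [-0.7, 0.1, -1.7]
opening: 0.025
grip_force: 40.1
```

```bash
python3 - <<'E'
from m import *
go(.673,-.110,.1864,-12.95)
o,w=shot('wrist','w7.png'); _,s=shot('scene','s7.png')
R0=Rn.from_rotvec(o['tool_rot']).as_matrix(); p=np.array(o['tool_pos'])
# stem: grey component above red in the wrist picture; red centroids
P=axis(w,'wrist',0,o,(260,200,380,420)); Ps=axis(s,'scene',0,None,(185,215,235,262))
H=cv2.cvtColor(w,cv2.COLOR_BGR2HSV); print('wrist red',P['red'].min(0),P['red'].max(0),'scene red',Ps['red'].mean(0))
R=[(a,v[0]) for a,v in(rays('wrist',[[318.5,222]],o),rays('scene',[[213.8,246.8]]))]
x,e=tri(*R); print('stem end, tool mm',((x-p)@R0*1000).round(1),np.round(e,4),x)
R=[(a,v[0]) for a,v in(rays('wrist',[P['red'].mean(0)],o),rays('scene',[Ps['red'].mean(0)]))]
x,e=tri(*R); print('red, tool mm',((x-p)@R0*1000).round(1),np.round(e,4))
u=np.array([.224,.975,0]);L=np.array([.6076,-.3954,.1945])+.161*u
c,K,d=cal('scene')
for pitch in(-15,0,15):
    ax=R0[:,0]*np.cos(np.radians(pitch))+np.array([0,0,1])*np.sin(np.radians(pitch)); m=p+R0@[-.002,0,-.008]
    for a in(.0425,.0155):
        q=cv2.projectPoints((m+a*ax).reshape(1,3),cv2.Rodrigues(np.array(c['R']))[0],np.array(c['t']),K,d)[0].ravel(); 
        W,ow=pose('wrist',o); cw,Kw,dw=cal('wrist'); qw=cv2.projectPoints((W.T@(m+a*ax-ow)).reshape(1,3),np.zeros(3),np.zeros(3),Kw,dw)[0].ravel(); print(pitch,a,q.round(1),qw.round(1))
E
```

```text
t 14.725 pos [ 0.673  -0.11    0.1864] head -12.9 tilt [ 0. -0. -1.] need mm [ 0.  0. -0.] spin 0.0
wrist red [280. 262.] [356. 329.] scene red [211.28448276 240.6637931 ]
stem end, tool mm [ 46.3   0.6 -18.1] [0.0011 0.0011] [ 0.6839416 -0.0650676  0.2044837]
red, tool mm [ 18.1   0.4 -14.5] [0.001 0.001]
-15 0.0425 [214.9 253.1] [319.5 224.3]
-15 0.0155 [212.  243.4] [319.5 298.3]
0 0.0425 [214.5 249.2] [319.7 230.1]
0 0.0155 [211.8 242. ] [319.5 302.2]
15 0.0425 [213.9 244.4] [319.8 245.7]
15 0.0155 [211.6 240.3] [319.6 309.1]
```

View pics/w7.png

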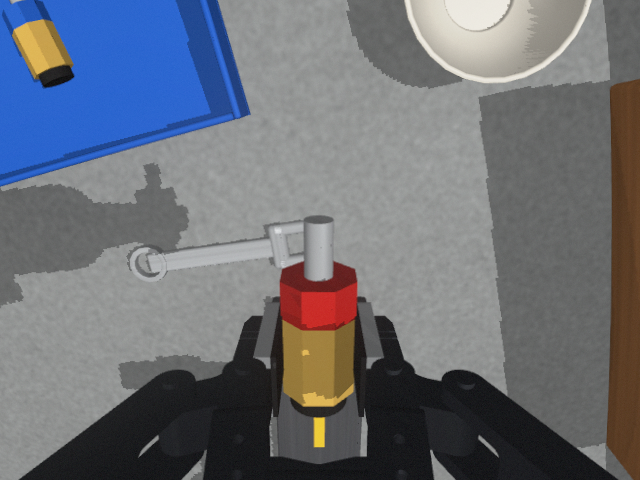

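The wrist view shows the bar straight along the tool, red end about 76 px wide and seal end about 71 px (about 1.10 expected if level), so it is level within a few degrees. The seal points at the lens and the spanner is untouched. The pose is on target, so I hand in.

```bash
python3 -c "
from station import *
print(finish_job())"
```

```text
the job is handed in; nothing more can be done
None
```

I handed the job in at about 15 s of the 54 s allowed. The camera arm is about 0.5° off its foot line and released. The red-banded cartridge is held level to within a few degrees, about 10 cm in front of the lens with its seal facing it. I never touched the other parts or the spanner. The hand-in gave no verdict.

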